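# Change over to the next sample on the precision balance

## Task

Weigh the small orange-capped bottle next: slide back the glass top door of the balance, take the beaker left on the weighing pan and stand it on the white tile, and stand the bottle in the middle of the pan, with nothing hanging over the edge of the tile or of the pan. Then close the door fully for the reading. Set things down gently, for the pan must not be overloaded, keep the beaker and the bottle upright, and leave the other bottles and the tube rack alone.

Things in the scene. Friction and masses are not known exactly. Their poses are not given: they have to be found in the camera images.
- balance: Precision balance, fixed. Origin on the bench under the middle of its square glass weighing chamber; z up, x from its front to its rear, y to its left. Chamber 190 mm outside, 182 mm inside along x and y, floor at z = 46 mm, open only at the top when the door is slid back. White console in front, x = -95 to -163 mm, 190 mm wide, up to z = 52 mm.
- chamber_top (a point): Centre of the chamber's top, level with the upper edge of its walls and of the door's two side rails, 182 mm above the bench, straight above the pan's centre. The rails run on to the rear as far as x = 267 mm from here.
- door (a joint): Slide of the flat glass top door, m: 0 = fully closed, 0.165 = fully open; it moves along the balance's +x (to its rear) as it opens, needs about 1.2 N and stays where it is left. It may start a little ajar.
- door_knob (a point): Centre of the grip of the door's round upright black knob, 26 mm in diameter (waist 20 mm), 26 mm tall: 10 mm below its top, 16 mm above the glass. It moves with the door: at (-72, 0, 197) mm in the balance's frame at door = 0, at x = +93 mm fully open, when the chamber is uncovered from its front wall to x = +69 mm.
- pan (a joint): How far the weighing pan is pressed down, m: 0 when empty, stop at 0.006. Sprung at 1500 N/m: 0.001 to 0.002 under the bottle, less under the beaker; 0.005 (7.5 N) counts as overloaded.
- pan_top (a point): Centre of the upper face of the round steel weighing pan, 68 mm in diameter, flat, 5 mm thick. It lies on the balance's vertical axis, 63 mm above the bench when empty, 17 mm above the chamber floor.
- tile: White glazed square tile lying on the bench, 80 x 80 x 8 mm, fixed. Origin at the centre of its underside, z up, x and y along its sides.
- tile_top (a point): Centre of the tile's upper face, 8 mm above the bench.
- beaker: Glass beaker of 100 ml with pale pink contents, 0.06 kg, 70 mm tall, 50 mm wide at the foot and 54 mm at the rim, hollow. Origin at the centre of its underside, z up. It starts upright on the weighing pan, somewhat off the middle.
- bottle_orange: Small glass bottle with a white body and an orange screw cap, 0.14 to 0.28 kg, 105 mm tall: body 56 mm in diameter, straight from 8 to 62 mm above its foot, then shoulders, cap 40 mm in diameter from 88 mm up. Origin at the centre of its underside, z up. It stands on the bench in one of three places among the larger bottles.
- bottle_blue: Larger glass bottle with a blue cap, 70 mm in diameter, 138 mm tall; leave it alone. Origin at the centre of its underside, z up.
- bottle_red: Larger glass bottle with a red cap, 70 mm in diameter, 138 mm tall; leave it alone. Origin at the centre of its underside, z up.
- tube_rack: Blue rack with conical tubes, 81 mm along its x, 150 mm along its y, 116 mm tall over the tubes' caps; leave it alone. Origin at the centre of its underside, z up. Behind it and to the right of the balance's rear stands a stack of boxes 0.34 m tall, from 0.67 m ahead of the robot on.
Not all that is in view belongs to the job. There is more than one size of the bottle_orange; the job needs the smaller.

How it is judged:
By the outcome, as a careful person would: the job done as asked, in the order asked, and still so for the second after the job is handed in, with the robot touching nothing.
It also fails if it takes over 72 s, if anything falls off the work surface, if the arm or the gripper's body presses on something with over 40 N, if the wrist force passes 120 N, or if a joint passes its speed limit or range.

## Robot

A 7-joint arm with a two-finger parallel gripper is mounted at the origin on a cart in front of the work surface, level with it; the furniture and walls round the work are solid. World frame = base frame: x ahead of the robot, y to its left, z up, the work surface at z = 0. Lengths are in m, angles in rad, forces in N, time in s.
With the tool pointing down it reaches from about 0.35 to 0.9 m from the base axis. Payload 8.1 kg.
Tool frame: the origin (TCP) lies between the finger pads; the fingertips stand 17 mm ahead of it and the grasp point (between the pads) lies 2 mm behind it; z points along the fingers, y is the line along which they close (so a half turn about z gives the same grasp; the last joint's range is limited). The gripper opens to 92 mm and grips with 3 to 60 N. Pads are 19 mm wide; open, the fingers measure 130 mm over their backs; the gripper's body (75 mm by 190 mm) begins 47 mm behind the grasp point.
Start: joints at [1.043, 0.434, 0.025, 1.573, -0.012, 1.134, -0.075], TCP at [0.258, -0.569, 0.244] pointing down, gripper open.
Joint ranges: [-2.62, 2.62], [-0.44, 2.09], [-1.27, 1.32], [0.08, 2.57], [-1.32, 4.46], [0.12, 2], [-2.74, 2.74]. Speed limits (rad/s): [2.22, 2.22, 3.01, 3.01, 3.14, 3.14, 3.14].

## Interface

Orientations are given as a rotation vector (axis times angle).
In Python, from cell import observe, get_image, calibration, sign_off, look_for, regions_of, landmark_of gives the robot as it stands.
- The arm moves only by the tool jog_arm, never from a script. Its argument "plan" is a list of rows, each an object with "offset": the shift along the tool's x, y, z normalised to -1 to 1, where 1 is 0.15 m, a list of three; "twist": the turn, a rotation vector about the tool's x, y, z normalised to -1 to 1, where 1 is 2 pi rad, a list of three; "fingers": the gripper command: -1 is shut, 1 is fully open, values between are in proportion. In form: [{"offset": [x, y, z], "twist": [ax, ay, az], "fingers": fingers}, ...]. A call has 1 to 20 rows; each row is the pose to reach, as a shift and turn from the pose commanded when the call began, along the tool's axes at that moment, turning the shorter way round; what a row does not reach only later rows make up. A row lasts 1/8 s, in which the tool goes at most 62.5 mm and 10.7 degrees, less where a joint would pass 70% of its speed; a pose out of reach is approached as far as the arm can. A call with a number of a shift or a turn outside -1 to 1 is refused whole. A call with a gripper value outside its range is refused whole. The fingers move at their own pace and stop on an object; "newtons" is the grip in N (left out, the last holds). Time passes only in rows, so rows that repeat a pose let the fingers close. It gives the time, the measured TCP pose, the force, the opening and the grip force at its end, in the units of the state.
- observe(): the state, without advancing time (a new reading comes with each control period).
- get_image(name): name is "side" or "top" or "wrist"; returns the picture (400x640x3 uint8, red, green, blue); there is no depth.
- calibration(name): a dict with "fov_y" (degrees; the focal length in pixels is half the picture's height over the tangent of half this angle, whatever the lens; pixels are square), "cx", "cy" (the principal point, pixels), "position" and "attitude" of the camera in the world. Camera axes: x right, y down, z forward; pixel columns grow to the right and rows downward; lengths in m; the calibration is good to about 2 mm. A picture is of the moment at which its call begins: read the wrist's pose just before it. calibration takes no time and is no camera call; for the wrist camera it gives the pose at the moment of the call.
- sign_off(): hands the job in; it is judged then, once.
Trained networks look in the newest picture that a camera, given by its name, has taken for a name from the list of things; names that differ only in an ending like _2 or _b are one class to them, and where a whole thing is asked for, a point or a joint stands for the part that bears it (a point fixed in the world has none). Each returns a list of dicts, best first, with "conf" (0 to 1); they miss things now and then, are a little off and sometimes report something else, mostly with a low value. They report only what shows in the picture. A call takes as long as a camera call. They do not tell look-alikes from the thing itself.
- look_for(thing, camera): "box" ([left, top, width, height] as shares, 0 to 1, of the picture: columns of its width, rows of its height, round what is visible of it).
- regions_of(thing, camera): "region" (400x640 bool, what is visible of it) and "box" ([left, top, width, height] as shares, 0 to 1, of the picture: columns of its width, rows of its height, round what is visible of it).
- landmark_of(thing, camera): "at" ([row, column] as shares, 0 to 1, of the picture: columns of its width, rows of its height: a listed point, or the origin of a listed thing).
The state is a dict: "clock": time; "joints": joint angles; "dq": joint speeds; "joint_efforts": joint torques, N m; "position": TCP position; "ee_rot": TCP orientation; "force": force on the tool from outside, world axes, zero at the start; "ft_torque": the same for the moment, N m; "width": opening from 0.0 (shut) to 1.0 (fully open); "gripper_force": force on a finger pad.
Only numpy, scipy, OpenCV 4.12 (cv2) and the standard library are available. Lean on these libraries where they do the work, as an engineer would, in place of code of your own. Each camera call takes 0.05 s, during which the arm holds its last target. There are 200 camera calls.

## Working session

There is one attempt and no reset: what is moved stays moved. The work goes in short steps, Python scripts to look and compute and a tool call to move; the robot and the scene stay as the last step left them, time stands still between calls to the robot, and variables do not carry over. Pictures are saved under pics/ and viewed, at most 11 in all, crops included, and the job is handed in when it is done.

Besides the shell and the picture viewer there is one more tool, called after "Request:" in YAML: its name, and indented under it one key for each argument. jog_arm: Moves the arm, as the interface text tells. Scaled input: -1 to 1 covers 0.15 m each way for a shift and 2 pi rad each way for a turn. Its arguments: {"type":"object","properties":{"plan":{"type":"array","items":{"type":"object","properties":{"offset":{"type":"array","items":{"type":"number","minimum":-1,"maximum":1}},"twist":{"type":"array","items":{"type":"number","minimum":-1,"maximum":1}},"fingers":{"type":"number"}}}},"newtons":{"type":"number"}},"required":["plan"]}

```bash
mkdir -p pics; cat > h.py <<'E'
import numpy as np, cv2
from scipy.spatial.transform import Rotation as R
from cell import *
def rot(a):
    a=np.array(a,float)
    if a.shape==(3,3): return a
    return (R.from_rotvec(a) if a.size==3 else R.from_quat(a)).as_matrix()
def ray(c,u,v):
    f=200/np.tan(np.radians(c['fov_y'])/2)
    d=rot(c['attitude'])@np.array([(u-c['cx'])/f,(v-c['cy'])/f,1]); return np.array(c['position']),d/np.linalg.norm(d)
def at_z(c,u,v,z):
    p,d=ray(c,u,v); return p+d*(z-p[2])/d[2]
def proj(c,P):
    f=200/np.tan(np.radians(c['fov_y'])/2)
    q=rot(c['attitude']).T@(np.array(P)-np.array(c['position'])); return q[0]/q[2]*f+c['cx'],q[1]/q[2]*f+c['cy']
def save(im,n): cv2.imwrite('pics/'+n,im[:,:,::-1])
E
python3 - <<'E'
from h import *
print(observe())
for n in ['top','side']:
    im=get_image(n); save(im,n+'0.png'); c=calibration(n); print(n,c)
    for t in ['bottle_orange','beaker','tile','bottle_blue','bottle_red','tube_rack','door','balance']:
        print(t,[(round(r['conf'],2),[int(b*s) for b,s in zip(r['box'],(640,400,640,400))]) for r in look_for(t,n)[:3]])
    for t in ['chamber_top','door_knob','pan_top','tile_top','beaker','bottle_orange','balance']:
        print(t,[(round(r['conf'],2),[round(r['at'][1]*640,1),round(r['at'][0]*400,1)]) for r in landmark_of(t,n)[:3]])
E
```

```text
{'clock': 0.0, 'joints': array([ 1.0434061 ,  0.43523941,  0.0249854 ,  1.57412448, -0.01161137,
        1.13397899, -0.07512761]), 'dq': array([ 1.02293457e-03,  1.43923935e-03, -9.51163403e-04, -2.40621138e-03,
       -3.90726664e-04,  7.11871306e-05,  5.31738218e-04]), 'joint_efforts': array([-2.52163200e-04, -6.67840862e+01,  9.85128209e-01, -3.14462042e+01,
       -6.05644472e-02,  4.28225286e-02,  2.08558299e-04]), 'position': array([ 0.25732318, -0.56902736,  0.24292429]), 'ee_rot': array([-3.06953618e+00, -6.61755492e-01,  7.45228833e-04]), 'force': array([-0.18085326,  0.08870835, -0.51589509]), 'ft_torque': array([-0.0341991 , -0.01019443,  0.00654513]), 'gripper_force': 0.0, 'width': 0.9994886330926839}
top {'fov_y': 57.157408451469735, 'cx': 323.10476158048243, 'cy': 210.0828636998002, 'position': array([0.42301913, 0.04182834, 1.16667984]), 'attitude': array([-2.1704057 ,  2.18860209, -0.05620399])}
bottle_orange [(0.67, [219, 247, 33, 27]), (0.51, [376, 215, 18, 17])]
beaker []
tile [(0.94, [191, 199, 28, 28]), (0.4, [374, 216, 20, 16])]
bottle_blue [(0.66, [434, 225, 3
[... 515 characters left out ...]
6, 'cy': 193.77011929244438, 'position': array([-0.29347854,  0.01833397,  1.50489064]), 'attitude': array([-1.97690795,  1.8715453 , -0.49708667])}
bottle_orange [(0.74, [229, 216, 27, 38]), (0.62, [372, 202, 15, 27])]
beaker [(0.54, [406, 179, 25, 31])]
tile [(0.76, [207, 192, 24, 21])]
bottle_blue []
bottle_red [(0.73, [408, 179, 23, 29])]
tube_rack [(0.73, [348, 155, 43, 42])]
door [(0.81, [255, 136, 69, 60])]
balance [(0.75, [235, 103, 102, 134])]
chamber_top [(0.85, [287.1, 166.7])]
door_knob [(0.6, [300.2, 176.9])]
pan_top [(0.35, [294.6, 182.9])]
tile_top [(0.75, [216.6, 204.5])]
beaker []
bottle_orange [(0.87, [243.4, 239.8]), (0.83, [380.6, 224.9])]
balance [(0.83, [295.1, 190.7])]
```

```bash
python3 - <<'E'
import cv2
a=cv2.imread('pics/top0.png')[70:290,170:490]; cv2.imwrite('pics/t0c.png',cv2.resize(a,(800,550),interpolation=3))
a=cv2.imread('pics/side0.png')[90:280,190:460]; cv2.imwrite('pics/s0c.png',cv2.resize(a,(800,563),interpolation=3))
E
```

```text
(no output)
```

View pics/t0c.png

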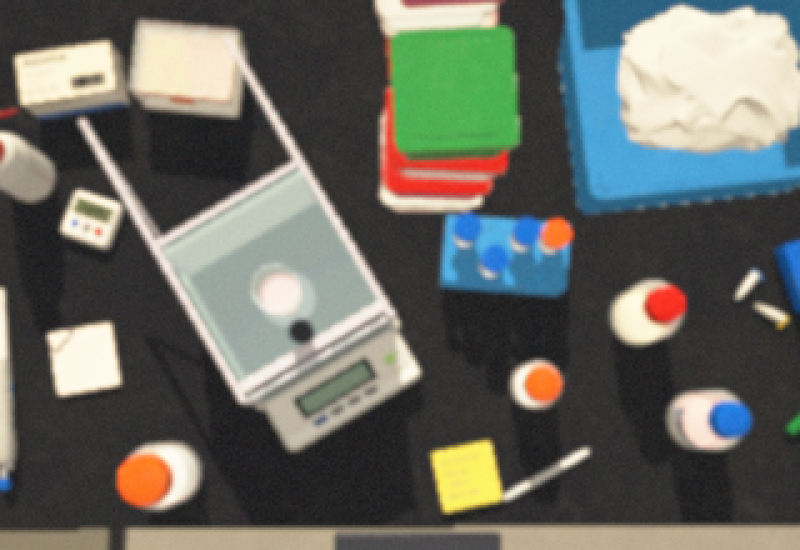

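View pics/s0c.png

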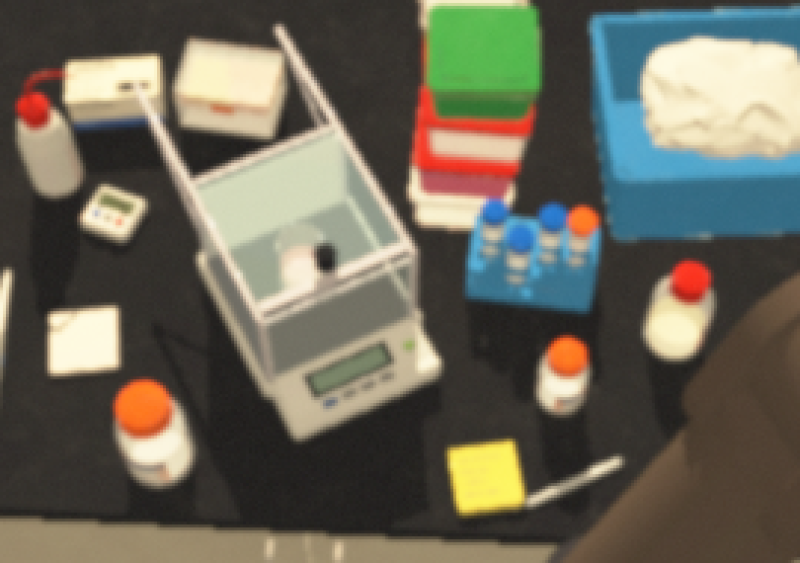

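The two crops show two orange-capped bottles: a large one at top pixel (230,260) and a smaller one at (385,223). The smaller one matches the description, with a narrower body and cap, and the bottle_blue and bottle_red decoys are larger. The white tile is at (204,213) and the yellow square is a note. The beaker is visible under the glass at (281,187), and the knob is at (290,202).

```bash
python3 - <<'E'
from h import *
c=calibration('top'); s=calibration('side')
F=lambda u,v:(u/2.5+170,v/2.5+70)
S=lambda u,v:(u*270/800+190,v*270/800+90)
for n,p in dict(FL=(240,398),FR=(393,318),RL=(160,245),RR=(298,165),endL=(82,122),endR=(230,35)).items(): print(n,at_z(c,*F(*p),.182)[:2].round(4))
for n,p in dict(FL=(262,312),FR=(413,246),RL=(196,184),RR=(335,127),endL=(138,88),endR=(280,28)).items(): print('side',n,at_z(s,*S(*p),.182)[:2].round(4))
print('knobtop',at_z(c,*F(301,330),.207),at_z(s,*S(326,252),.205))
print('chtop',at_z(c,279.5,183.4,.182),at_z(s,287.1,166.7,.182))
print('tile',at_z(c,*F(85,359),.008),at_z(c,202.7,213.4,.008),at_z(s,*S(84,341),.008))
for p in [(47,331),(113,322),(121,388),(56,397)]: print(' tc',at_z(c,*F(*p),.008)[:2].round(4))
print('cap',at_z(c,*F(544,384),.105),at_z(s,*S(568,354),.105))
print('foot',at_z(c,382.8,226.7,0),at_z(s,380.6,224.9,0))
print('bigcap',at_z(c,*F(144,480),.13),at_z(s,*S(143,405),.13))
print('rack',[at_z(c,*F(*p),.05)[:2].round(3) for p in [(442,214),(570,296)]])
for n,p in dict(red=(665,303),blue=(732,420)).items(): print(n,at_z(c,*F(*p),.138))
print('beaker rim',at_z(c,*F(277,290),.133), at_z(c,*F(285,293),.133))
print(calibration('wrist'), rot(observe()['ee_rot']).round(3))
E
```

```text
FL [0.4394 0.2109]
FR [0.5242 0.0458]
RL [0.6064 0.2986]
RR [0.693  0.1481]
endL [0.7439 0.3859]
endR [0.8397 0.223 ]
side FL [0.447  0.2042]
side FR [0.5387 0.0478]
side RL [0.6074 0.295 ]
side RR [0.6952 0.1454]
side endL [0.7389 0.3797]
side endR [0.8387 0.2226]
knobtop [0.50985738 0.1425101  0.207     ] [0.51155506 0.14001353 0.205     ]
chtop [0.56292968 0.1745905  0.182     ] [0.55550479 0.18688197 0.182     ]
tile [0.49340297 0.43844963 0.008     ] [0.49407604 0.44261241 0.008     ] [0.49324701 0.43632197 0.008     ]
 tc [0.5296 0.4877]
 tc [0.5403 0.4033]
 tc [0.4562 0.3921]
 tc [0.4454 0.4747]
cap [ 0.45397704 -0.12735996  0.105     ] [ 0.4554409  -0.12912539  0.105     ]
foot [ 0.44734921 -0.12873851  0.        ] [ 0.45081556 -0.13613092  0.        ]
bigcap [0.34890485 0.32796629 0.13      ] [0.35555413 0.3266806  0.13      ]
rack [array([ 0.666, -0.015]), array([ 0.563, -0.17 ])]
red [ 0.54272153 -0.25924213  0.138     ]
blue [ 0.41130724 -0.32960186  0.138     ]
beaker rim [0.56241725 0.17749626 0.133     ] [0.55889689 0.16839412 0.133     ]
{'fov_y': 64.62915481980947, 'cx': 319.3941988322704, 'cy': 196.97095229945373, 'position': array([ 0.31882429, -0.54164786,  0.38518721]), 'attitude': array([ 2.45360827, -1.58283446, -0.20359708])} [[ 0.911  0.412  0.   ]
 [ 0.412 -0.911 -0.   ]
 [-0.     0.    -1.   ]]
```

Request:
jog_arm:
  plan:
    - {"offset": [0.87, -0.9, -0.4], "twist": [0, 0, -0.0144], "fingers": 1}
    - {"offset": [0.87, -0.9, -0.4], "twist": [0, 0, -0.0144], "fingers": 1}
    - {"offset": [0.87, -0.9, -0.4], "twist": [0, 0, -0.0144], "fingers": 1}
    - {"offset": [0.87, -0.9, -0.4], "twist": [0, 0, -0.0144], "fingers": 1}
    - {"offset": [0.87, -0.9, -0.4], "twist": [0, 0, -0.0144], "fingers": 1}

```text
clock: 2.22
position: [0.321, -0.3928, 0.3041]
ee_rot: [3.036, 0.802, 0.0]
force: [-0.4, -0.7, -0.1]
width: 0.998
gripper_force: 0.0
```

Request:
jog_arm:
  plan:
    - {"offset": [0.95, -0.823, 0], "twist": [0, 0, 0], "fingers": 1}
    - {"offset": [0.95, -0.823, 0], "twist": [0, 0, 0], "fingers": 1}
    - {"offset": [0.95, -0.823, 0], "twist": [0, 0, 0], "fingers": 1}
    - {"offset": [0.95, -0.823, 0], "twist": [0, 0, 0], "fingers": 1}

```text
clock: 2.72
position: [0.3853, -0.2125, 0.3034]
ee_rot: [-3.035, -0.808, -0.0]
force: [0.0, -2.1, 0.1]
width: 1.001
gripper_force: 0.0
```

Request:
jog_arm:
  plan:
    - {"offset": [0.95, -0.823, 0], "twist": [0, 0, 0], "fingers": 1}
    - {"offset": [0.95, -0.823, 0], "twist": [0, 0, 0], "fingers": 1}
    - {"offset": [0.95, -0.823, 0], "twist": [0, 0, 0], "fingers": 1}
    - {"offset": [0.95, -0.823, 0], "twist": [0, 0, 0], "fingers": 1}

```text
clock: 3.22
position: [0.4487, -0.0351, 0.3033]
ee_rot: [-3.035, -0.807, -0.001]
force: [-0.4, -0.9, 0.0]
width: 1.001
gripper_force: 0.0
```

Request:
jog_arm:
  plan:
    - {"offset": [0.95, -0.823, 0], "twist": [0, 0, 0], "fingers": 0.2}
    - {"offset": [0.95, -0.823, 0], "twist": [0, 0, 0], "fingers": 0.2}
    - {"offset": [0.95, -0.823, 0], "twist": [0, 0, 0], "fingers": 0.2}
    - {"offset": [0.95, -0.823, 0], "twist": [0, 0, 0], "fingers": 0.2}
    - {"offset": [0.95, -0.823, 0], "twist": [0, 0, 0], "fingers": 0.2}

```text
clock: 3.85
position: [0.5113, 0.1374, 0.3027]
ee_rot: [3.038, 0.796, -0.003]
force: [-0.1, -1.1, -0.3]
width: 0.602
gripper_force: 0.0
```

```bash
python3 - <<'E'
from h import *
o=observe(); c=calibration('wrist'); im=get_image('wrist'); save(im,'w1.png')
print(o['clock'],o['position'],rot(o['ee_rot']).round(3).tolist(),o['width'],o['joints'].round(2))
print(c['position'],rot(c['attitude'])[:,2])
for t in ['chamber_top','door_knob','beaker','pan_top']:
    print(t,[(round(r['conf'],2),[round(r['at'][1]*640,1),round(r['at'][0]*400,1)]) for r in landmark_of(t,'wrist')[:3]])
E
```

```text
3.85 [0.51126073 0.13743496 0.30271256] [[0.872, 0.49, -0.002], [0.49, -0.872, -0.001], [-0.002, 0.001, -1.0]] 0.602383954233022 [ 0.03  0.28 -0.51  1.68  0.14  1.22 -1.57]
[0.57004744 0.17072604 0.44400552] [-0.22197891 -0.12527944 -0.96696971]
chamber_top [(0.6, [312.2, 119.6])]
door_knob [(0.58, [315.9, 200.2])]
beaker [(0.26, [312.8, 115.9])]
pan_top []
```

View pics/w1.png

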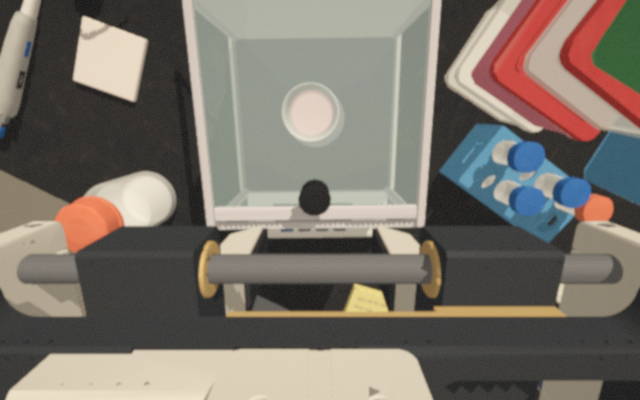

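The wrist view shows the knob at (315,196), the chamber's front corners at about (208,228) and (427,228), the beaker rim at (311,111), and the tile at (111,58).

```bash
python3 - <<'E'
from h import *
c=calibration('wrist')
for n,p,z in [('knob',(315,196),.207),('FL',(208,227),.182),('FR',(427,227),.182),('railL',(184,10),.182),('railR',(440,10),.182),('beaker rim',(311.5,112),.133),('cht',(312.2,119.6),.182),('tile',(111,58),.008)]: print(n,at_z(c,*p,z)[:2].round(4))
E
```

```text
knob [0.5139 0.1443]
FL [0.4372 0.2099]
FR [0.5319 0.0415]
railL [0.5852 0.2962]
railR [0.6788 0.13  ]
beaker rim [0.5673 0.179 ]
cht [0.5627 0.1745]
tile [0.499  0.4383]
```

Request:
jog_arm:
  newtons: 8
  plan:
    - {"offset": [0.033, -0.032, 0.4], "twist": [0, 0, 0], "fingers": 0.2}
    - {"offset": [0.033, -0.032, 0.6], "twist": [0, 0, 0], "fingers": 0.2}
    - {"offset": [0.033, -0.032, 0.665], "twist": [0, 0, 0], "fingers": 0.2}
    - {"offset": [0.033, -0.032, 0.665], "twist": [0, 0, 0], "fingers": 0.2}
    - {"offset": [0.033, -0.032, 0.665], "twist": [0, 0, 0], "fingers": -1}
    - {"offset": [0.033, -0.032, 0.665], "twist": [0, 0, 0], "fingers": -1}
    - {"offset": [0.033, -0.032, 0.665], "twist": [0, 0, 0], "fingers": -1}
    - {"offset": [0.033, -0.032, 0.665], "twist": [0, 0, 0], "fingers": -1}

```text
clock: 5.1
position: [0.5143, 0.1442, 0.2047]
ee_rot: [3.035, 0.796, 0.004]
force: [5.3, -9.7, 1.8]
width: 0.274
gripper_force: 8.0
```

Request:
jog_arm:
  plan:
    - {"offset": [0.2, -0.002, 0], "twist": [0, 0, 0], "fingers": -1}
    - {"offset": [0.4, -0.004, 0], "twist": [0, 0, 0], "fingers": -1}
    - {"offset": [0.6, -0.006, 0], "twist": [0, 0, 0], "fingers": -1}
    - {"offset": [0.8, -0.008, 0], "twist": [0, 0, 0], "fingers": -1}
    - {"offset": [1, -0.01, 0], "twist": [0, 0, 0], "fingers": -1}
    - {"offset": [1, -0.01, 0], "twist": [0, 0, 0], "fingers": -1}

```text
clock: 5.85
position: [0.6459, 0.2203, 0.2047]
ee_rot: [3.036, 0.796, 0.006]
force: [5.1, -6.2, 3.7]
width: 0.274
gripper_force: 8.0
```

Request:
jog_arm:
  plan:
    - {"offset": [0.05, 0, 0], "twist": [0, 0, 0], "fingers": -1}
    - {"offset": [0.05, 0, 0], "twist": [0, 0, 0], "fingers": -1}

```text
clock: 6.1
position: [0.6496, 0.2223, 0.204]
ee_rot: [3.035, 0.795, -0.002]
force: [-0.2, -8.5, 2.5]
width: 0.269
gripper_force: 8.0
```

Request:
jog_arm:
  plan:
    - {"offset": [0.04, 0, 0], "twist": [0, 0, 0], "fingers": -1}
    - {"offset": [0.04, 0, 0], "twist": [0, 0, 0], "fingers": -1}

```text
clock: 6.35
position: [0.6539, 0.2248, 0.2032]
ee_rot: [3.034, 0.795, -0.005]
force: [-2.1, -9.8, 1.5]
width: 0.264
gripper_force: 7.2
```

Request:
jog_arm:
  plan:
    - {"offset": [-0.02, 0, 0], "twist": [0, 0, 0], "fingers": 0.5}
    - {"offset": [-0.02, 0, 0], "twist": [0, 0, 0], "fingers": 0.5}
    - {"offset": [-0.02, 0, -0.35], "twist": [0, 0, 0], "fingers": 0.5}
    - {"offset": [-0.35, -0.01, -0.667], "twist": [0, 0, 0], "fingers": 0.5}
    - {"offset": [-0.656, -0.017, -0.667], "twist": [0, 0, -0.002], "fingers": 0.5}
    - {"offset": [-0.656, -0.017, -0.667], "twist": [0, 0, -0.002], "fingers": 0.5}
    - {"offset": [-0.656, -0.017, -0.667], "twist": [0, 0, -0.002], "fingers": 0.5}

```text
clock: 7.22
position: [0.5673, 0.1828, 0.3044]
ee_rot: [-3.033, -0.82, -0.002]
force: [0.4, 0.1, 0.8]
width: 0.75
gripper_force: 0.0
```

```bash
python3 - <<'E'
from h import *
o=observe(); c=calibration('wrist'); im=get_image('wrist'); save(im,'w2.png')
print(o['clock'],o['position'],rot(o['ee_rot']).round(3).tolist(),o['width'])
for t in ['chamber_top','door_knob','beaker','pan_top']:
    print(t,[(round(r['conf'],2),[round(r['at'][1]*640,1),round(r['at'][0]*400,1)]) for r in landmark_of(t,'wrist')[:2]])
for z,n in [(.0635,'foot')]:
  for r in landmark_of('beaker','wrist')[:1]: print(n,at_z(c,r['at'][1]*640,r['at'][0]*400,z))
for y in (0,):
  for k in [(.566,.174),(.5691,.1758)]: print('pan proj',proj(c,[*k,.063]),'knob',proj(c,[k[0]+.0805,k[1]+.0465,.207]))
E
```

```text
7.225 [0.56731554 0.18283001 0.30442583] [[0.864, 0.504, 0.001], [0.504, -0.864, 0.0], [0.001, 0.0, -1.0]] 0.7503098338662464
chamber_top [(0.82, [329.4, 205.7])]
door_knob [(0.62, [332.3, 93.7])]
beaker [(0.91, [325.0, 173.9])]
pan_top []
foot [0.56795477 0.17546962 0.0635    ]
pan proj (np.float64(325.2074514340995), np.float64(175.79366730918989)) knob (np.float64(329.9277822157264), np.float64(85.4631077905613))
pan proj (np.float64(325.2269863088208), np.float64(172.9175001711963)) knob (np.float64(329.9803470301004), np.float64(80.1467269790449))
```

View pics/w2.png

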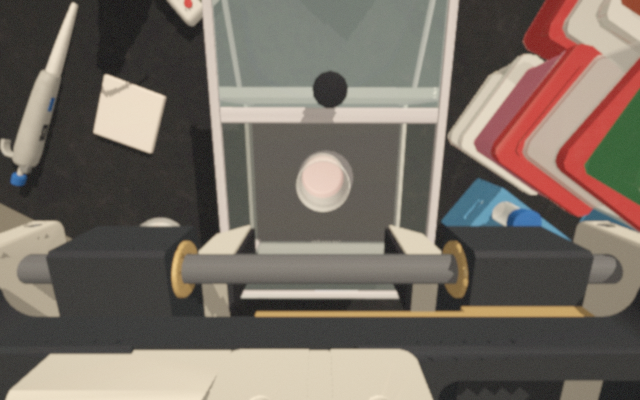

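The door is slid back: its front bar is at row 115 and the knob at (330,90). The beaker is upright with its rim centre at about (324,181), and the tile is at (130,114).

```bash
python3 - <<'E'
from h import *
c=calibration('wrist')
C=np.array([.5675,.1748]);ex=np.array([.866,.5]);ey=np.array([-.5,.866])
im=cv2.imread('pics/w2.png');
def b(p,z):
    q=at_z(c,*p,z)[:2]; return q.round(4),((q-C)@ex).round(4),((q-C)@ey).round(4)
for n,p,z in [('knob',(330,90),.207),('bar front',(329,122),.182),('bar rear',(329,107),.182),('band rear',(329,88),.182),('railL',(212,115),.182),('railR',(448,115),.182),('rim',(323.5,181),.132),('base',(324,177),.07),('tile',(130,114),.008)]: print(n,*b(p,z))
for p in [(107,75),(165,95),(152,153),(94,122)]: print('t',*b(p,.008))
for r in regions_of('beaker','wrist')[:1]:
    v,u=np.nonzero(r['region']); print(u.min(),u.max(),v.min(),v.max(),u.mean(),v.mean())
E
```

```text
knob [0.6437 0.2189] 0.088 0.0001
bar front [0.624  0.2072] 0.0652 -0.0002
bar rear [0.6341 0.2132] 0.0768 -0.0
band rear [0.6464 0.2206] 0.0913 0.0002
railL [0.5813 0.2914] 0.0702 0.0941
railR [0.677  0.1274] 0.0711 -0.0958
rim [0.5711 0.1806] 0.006 0.0032
base [0.5648 0.1754] -0.002 0.0018
tile [0.4978 0.436 ] 0.0703 0.261
t [0.5288 0.4801] 0.1191 0.2837
t [0.5439 0.4052] 0.0947 0.2113
t [0.4642 0.3904] 0.0184 0.2383
t [0.4636 0.474 ] 0.0596 0.311
295 350 152 211 322.5653581545933 182.49939295831646
```

Request:
jog_arm:
  newtons: 10
  plan:
    - {"offset": [0, 0.028, 0.4], "twist": [0, 0, 0.001], "fingers": 0.5}
    - {"offset": [0, 0.028, 0.7], "twist": [0, 0, 0.001], "fingers": 0.5}
    - {"offset": [0, 0.028, 0.95], "twist": [0, 0, 0.001], "fingers": 0.5}
    - {"offset": [0, 0.028, 0.95], "twist": [0, 0, 0.001], "fingers": 0.5}
    - {"offset": [0, 0.028, 0.95], "twist": [0, 0, 0.001], "fingers": 0.5}

```text
clock: 8.2
position: [0.5699, 0.1794, 0.1629]
ee_rot: [-3.035, -0.81, -0.003]
force: [1.0, -0.7, 0.4]
width: 0.747
gripper_force: 0.0
```

Request:
jog_arm:
  plan:
    - {"offset": [0, 0, 0.1], "twist": [0, 0, 0], "fingers": 0.5}
    - {"offset": [0, 0, 0.17], "twist": [0, 0, 0], "fingers": 0.5}
    - {"offset": [0, 0, 0.17], "twist": [0, 0, 0], "fingers": 0.5}
    - {"offset": [0, 0, 0.17], "twist": [0, 0, 0], "fingers": 0}
    - {"offset": [0, 0, 0.17], "twist": [0, 0, 0], "fingers": 0}
    - {"offset": [0, 0, 0.17], "twist": [0, 0, 0], "fingers": 0}
    - {"offset": [0, 0, 0.17], "twist": [0, 0, 0], "fingers": 0}

```text
clock: 9.07
position: [0.5692, 0.1789, 0.1362]
ee_rot: [-3.035, -0.81, -0.001]
force: [-0.2, -0.4, 1.3]
width: 0.58
gripper_force: 10.0
```

Request:
jog_arm:
  plan:
    - {"offset": [0, 0, -0.1], "twist": [0, 0, 0], "fingers": 0}
    - {"offset": [0, 0, -0.3], "twist": [0, 0, 0], "fingers": 0}
    - {"offset": [0, 0, -0.55], "twist": [0, 0, 0], "fingers": 0}
    - {"offset": [0, 0, -0.8], "twist": [0, 0, 0], "fingers": 0}
    - {"offset": [0, 0, -1], "twist": [0, 0, 0], "fingers": 0}
    - {"offset": [0, 0, -1], "twist": [0, 0, 0], "fingers": 0}

```text
clock: 9.82
position: [0.5702, 0.1796, 0.2896]
ee_rot: [-3.035, -0.81, -0.009]
force: [1.3, -0.1, -0.3]
width: 0.58
gripper_force: 10.0
```

Request:
jog_arm:
  plan:
    - {"offset": [0.05, -0.15, 0], "twist": [0, 0, 0], "fingers": 0}
    - {"offset": [0.11, -0.4, 0], "twist": [0, 0, 0], "fingers": 0}
    - {"offset": [0.17, -0.65, 0], "twist": [0, 0, 0], "fingers": 0}
    - {"offset": [0.22, -0.867, 0], "twist": [0, 0, 0], "fingers": 0}

```text
clock: 10.32
position: [0.5319, 0.3091, 0.2855]
ee_rot: [3.035, 0.811, -0.002]
force: [-0.3, 0.3, -0.5]
width: 0.577
gripper_force: 10.0
```

Request:
jog_arm:
  plan:
    - {"offset": [0.06, -0.25, 0], "twist": [0, 0, 0], "fingers": 0}
    - {"offset": [0.12, -0.5, 0], "twist": [0, 0, 0], "fingers": 0}
    - {"offset": [0.18, -0.75, 0], "twist": [0, 0, 0], "fingers": 0}
    - {"offset": [0.22, -0.867, 0], "twist": [0, 0, 0], "fingers": 0}
    - {"offset": [0.22, -0.867, 0], "twist": [0, 0, 0], "fingers": 0}

```text
clock: 10.95
position: [0.4962, 0.4378, 0.2854]
ee_rot: [3.034, 0.813, -0.002]
force: [-0.1, -1.3, -1.3]
width: 0.581
gripper_force: 10.0
```

```bash
python3 - <<'E'
from h import *
o=observe(); c=calibration('wrist'); im=get_image('wrist'); save(im,'w3.png')
print(o['clock'],o['position'],rot(o['ee_rot']).round(3).tolist(),o['width'])
for r in landmark_of('tile_top','wrist')[:2]: print(r['conf'],r['at'][1]*640,r['at'][0]*400,at_z(c,r['at'][1]*640,r['at'][0]*400,.008))
E
```

```text
10.95 [0.49619081 0.43776446 0.28541618] [[0.866, 0.5, -0.001], [0.5, -0.866, -0.001], [-0.001, 0.0, -1.0]] 0.5813642396171133
0.65 319.296 169.79999999999998 [0.49183241 0.43560829 0.008     ]
```

View pics/w3.png

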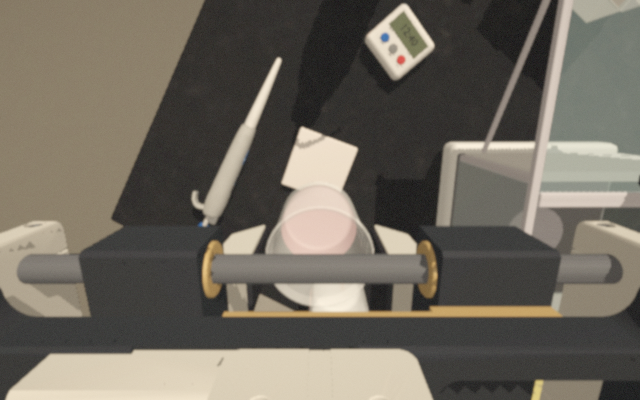

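The beaker is held upright. The tile lies ahead with its top corners at (302,127) and (358,150) and its left corner at about (282,186).

```bash
python3 - <<'E'
from h import *
c=calibration('wrist')
A,B,D=[at_z(c,*p,.008)[:2] for p in [(302,127),(358,150),(282,186)]]
print(A,B,D,np.linalg.norm(B-A),np.linalg.norm(D-A),(B+D)/2)
E
```

```text
[0.5311746  0.48038117] [0.5419506  0.40191254] [0.44922641 0.46599255] 0.0792050956491447 0.08320179307312679 [0.49558851 0.43395255]
```

Request:
jog_arm:
  plan:
    - {"offset": [0, 0.008, 0.3], "twist": [0, 0, 0], "fingers": 0}
    - {"offset": [0, 0.008, 0.6], "twist": [0, 0, 0], "fingers": 0}
    - {"offset": [0, 0.008, 0.9], "twist": [0, 0, 0], "fingers": 0}
    - {"offset": [0, 0.008, 1], "twist": [0, 0, 0], "fingers": 0}
    - {"offset": [0, 0.008, 1], "twist": [0, 0, 0], "fingers": 0}

```text
clock: 11.68
position: [0.498, 0.435, 0.136]
ee_rot: [3.035, 0.808, -0.001]
force: [0.7, -0.2, 0.4]
width: 0.583
gripper_force: 10.0
```

Request:
jog_arm:
  plan:
    - {"offset": [0, 0, 0.15], "twist": [0, 0, 0], "fingers": 0}
    - {"offset": [0, 0, 0.25], "twist": [0, 0, 0], "fingers": 0}
    - {"offset": [0, 0, 0.3], "twist": [0, 0, 0], "fingers": 0}
    - {"offset": [0, 0, 0.3], "twist": [0, 0, 0], "fingers": 0}

```text
clock: 12.18
position: [0.4974, 0.4362, 0.0912]
ee_rot: [3.035, 0.81, -0.0]
force: [-0.2, -0.0, 0.3]
width: 0.579
gripper_force: 10.0
```

Request:
jog_arm:
  plan:
    - {"offset": [0, 0, 0.03], "twist": [0, 0, 0], "fingers": 0}
    - {"offset": [0, 0, 0.05], "twist": [0, 0, 0], "fingers": 0}
    - {"offset": [0, 0, 0.062], "twist": [0, 0, 0], "fingers": 0}
    - {"offset": [0, 0, 0.062], "twist": [0, 0, 0], "fingers": 0}

```text
clock: 12.68
position: [0.4975, 0.4363, 0.082]
ee_rot: [-3.035, -0.81, -0.001]
force: [0.2, -0.5, 1.9]
width: 0.584
gripper_force: 10.0
```

Request:
jog_arm:
  plan:
    - {"offset": [0, 0, 0.007], "twist": [0, 0, 0], "fingers": 0}
    - {"offset": [0, 0, 0.007], "twist": [0, 0, 0], "fingers": 0}
    - {"offset": [0, 0, 0.007], "twist": [0, 0, 0], "fingers": 0.5}
    - {"offset": [0, 0, 0.007], "twist": [0, 0, 0], "fingers": 0.5}
    - {"offset": [0, 0, 0.007], "twist": [0, 0, 0], "fingers": 0.5}
    - {"offset": [0, 0, -0.1], "twist": [0, 0, 0], "fingers": 0.5}
    - {"offset": [0, 0, -0.4], "twist": [0, 0, 0], "fingers": 0.5}
    - {"offset": [0, 0, -0.7], "twist": [0, 0, 0], "fingers": 0.5}
    - {"offset": [0, 0, -1], "twist": [0, 0, 0], "fingers": 0.5}
    - {"offset": [0, 0, -1], "twist": [0, 0, 0], "fingers": 0.5}

```text
clock: 13.92
position: [0.4984, 0.4382, 0.2374]
ee_rot: [-3.031, -0.809, -0.011]
force: [0.6, 0.8, 0.5]
width: 0.75
gripper_force: 0.0
```

```bash
python3 - <<'E'
from h import *
o=observe(); c=calibration('top'); im=get_image('top'); im2=get_image('wrist')
print(o['clock'],o['position'],o['force'])
a=cv2.resize(im[185:285,150:260],(440,400),interpolation=cv2.INTER_CUBIC); b=cv2.resize(im[195:255,355:415],(300,300),interpolation=cv2.INTER_CUBIC)
out=np.zeros((600,800,3),np.uint8); out[:300,:300]=b; out[:200,320:640]=cv2.resize(im2,(320,200)); out[200:600,320:760]=a; save(out,'m4.png')
print([(round(r['conf'],2),[round(r['at'][1]*640,1),round(r['at'][0]*400,1)]) for r in landmark_of('bottle_orange','top')[:2]])
E
```

```text
13.925 [0.49844168 0.4382107  0.23735083] [0.57163932 0.84910533 0.45200347]
[(0.95, [242.7, 258.3]), (0.81, [382.6, 226.1])]
```

View pics/m4.png

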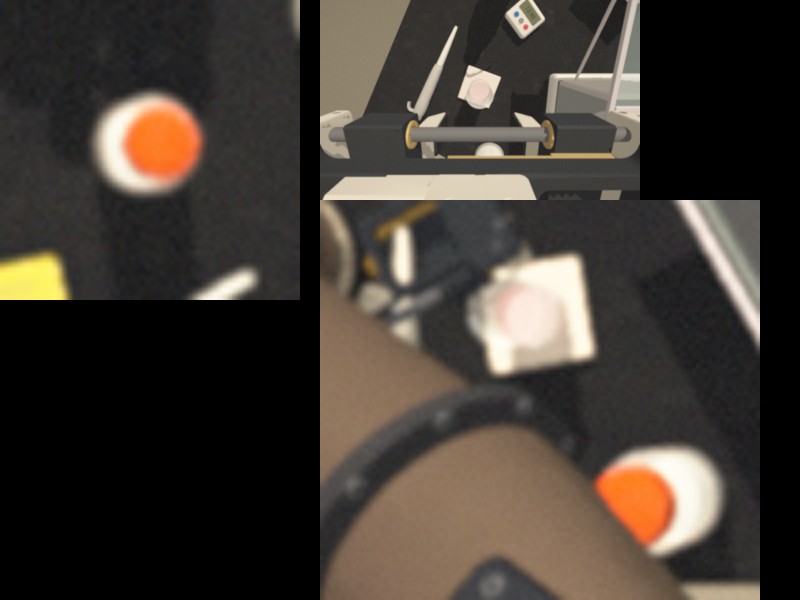

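The beaker stands inside the tile's outline. The crop confirms the right-hand orange-capped bottle, top pixel (385,223), as the small one: its cap is about 42 mm wide, against about 52 mm on the other.

Request:
jog_arm:
  plan:
    - {"offset": [-0.535, 0.78, -0.2], "twist": [0, 0, 0], "fingers": 0.5}
    - {"offset": [-0.535, 0.78, -0.2], "twist": [0, 0, 0], "fingers": 0.5}
    - {"offset": [-0.535, 0.78, -0.2], "twist": [0, 0, 0], "fingers": 0.5}

```text
clock: 14.45
position: [0.4863, 0.2904, 0.2612]
ee_rot: [3.034, 0.803, -0.002]
force: [0.8, 0.3, 0.2]
width: 0.752
gripper_force: 0.0
```

Request:
jog_arm:
  plan:
    - {"offset": [-0.535, 0.78, -0.2], "twist": [0, 0, 0], "fingers": 0.5}
    - {"offset": [-0.535, 0.78, -0.2], "twist": [0, 0, 0], "fingers": 0.5}
    - {"offset": [-0.535, 0.78, -0.2], "twist": [0, 0, 0], "fingers": 0.5}

```text
clock: 14.82
position: [0.4746, 0.1497, 0.2915]
ee_rot: [3.036, 0.803, -0.002]
force: [-0.5, 0.1, 0.0]
width: 0.748
gripper_force: 0.0
```

Request:
jog_arm:
  plan:
    - {"offset": [-0.535, 0.78, 0], "twist": [0, 0, 0], "fingers": 0.5}
    - {"offset": [-0.535, 0.78, 0], "twist": [0, 0, 0], "fingers": 0.5}
    - {"offset": [-0.535, 0.78, 0], "twist": [0, 0, 0], "fingers": 0.5}

```text
clock: 15.2
position: [0.4627, 0.008, 0.2908]
ee_rot: [3.037, 0.802, -0.004]
force: [-0.3, 0.6, 0.5]
width: 0.748
gripper_force: 0.0
```

Request:
jog_arm:
  plan:
    - {"offset": [-0.535, 0.78, 0], "twist": [0, 0, 0], "fingers": 0.5}
    - {"offset": [-0.535, 0.78, 0], "twist": [0, 0, 0], "fingers": 0.5}
    - {"offset": [-0.535, 0.78, 0], "twist": [0, 0, 0], "fingers": 0.5}
    - {"offset": [-0.535, 0.78, 0], "twist": [0, 0, 0], "fingers": 0.5}

```text
clock: 15.7
position: [0.452, -0.1298, 0.291]
ee_rot: [-3.035, -0.807, 0.002]
force: [0.2, 0.8, -0.3]
width: 0.749
gripper_force: 0.0
```

```bash
python3 - <<'E'
from h import *
o=observe(); c=calibration('wrist'); im=get_image('wrist'); save(im,'w5.png')
print(o['clock'],o['position'],rot(o['ee_rot']).round(3).tolist(),o['width'])
for r in landmark_of('bottle_orange','wrist')[:2]: print(r['conf'],r['at'][1]*640,r['at'][0]*400,at_z(c,r['at'][1]*640,r['at'][0]*400,0))
h=cv2.cvtColor(im,cv2.COLOR_RGB2HSV); m=((h[...,0]>3)&(h[...,0]<14)&(h[...,1]>170)&(h[...,2]>150)).astype(np.uint8)
n,l,st,ce=cv2.connectedComponentsWithStats(m)
for i in range(1,n):
    if st[i,4]>150: print(st[i],ce[i],at_z(c,*ce[i],.103))
E
```

```text
15.7 [ 0.4520064  -0.12976279  0.29104292] [[0.868, 0.497, -0.001], [0.497, -0.868, 0.001], [-0.001, -0.001, -1.0]] 0.7493958305469568
0.63 322.496 162.6 [ 0.45633779 -0.13151112  0.        ]
```

View pics/w5.png

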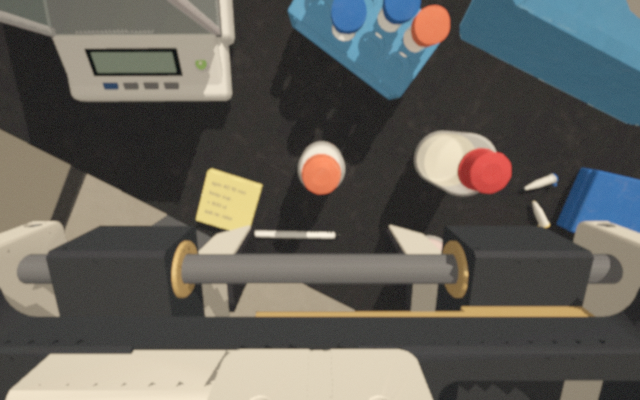

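The wrist view shows the small orange cap centred at (321,174), with the red-capped bottle clear to its right at (485,172).

```bash
python3 - <<'E'
from h import *
c=calibration('wrist'); print(at_z(c,321,174,.105),at_z(c,322,160,.06))
E
```

```text
[ 0.45880704 -0.12530459  0.105     ] [ 0.46680111 -0.12221979  0.06      ]
```

Request:
jog_arm:
  newtons: 5
  plan:
    - {"offset": [0.038, 0, 0.2], "twist": [0, 0, -0.05], "fingers": 0.8}
    - {"offset": [0.038, 0, 0.4], "twist": [0, 0, -0.1], "fingers": 0.8}
    - {"offset": [0.038, 0, 0.67], "twist": [0, 0, -0.15], "fingers": 0.8}
    - {"offset": [0.038, 0, 0.67], "twist": [0, 0, -0.2], "fingers": 0.8}
    - {"offset": [0.038, 0, 0.67], "twist": [0, 0, -0.25], "fingers": 0.8}
    - {"offset": [0.038, 0, 0.67], "twist": [0, 0, -0.25], "fingers": 0.8}
    - {"offset": [0.038, 0, 0.67], "twist": [0, 0, -0.25], "fingers": 0.8}
    - {"offset": [0.038, 0, 0.67], "twist": [0, 0, -0.25], "fingers": 0.8}
    - {"offset": [0.038, 0, 0.67], "twist": [0, 0, -0.25], "fingers": 0.8}
    - {"offset": [0.038, 0, 0.67], "twist": [0, 0, -0.25], "fingers": 0.8}
    - {"offset": [0.038, 0, 0.67], "twist": [0, 0, -0.25], "fingers": 0.8}

```text
clock: 17.18
position: [0.4573, -0.1256, 0.1913]
ee_rot: [-1.574, -2.719, -0.001]
force: [0.1, 0.1, 0.2]
width: 0.904
gripper_force: 0.0
```

Descend and squeeze gently to centre the bottle.

Request:
jog_arm:
  plan:
    - {"offset": [0, 0, 0.3], "twist": [0, 0, 0], "fingers": 0.8}
    - {"offset": [0, 0, 0.6], "twist": [0, 0, 0], "fingers": 0.8}
    - {"offset": [0, 0, 0.81], "twist": [0, 0, 0], "fingers": 0.8}
    - {"offset": [0, 0, 0.81], "twist": [0, 0, 0], "fingers": 0.8}
    - {"offset": [0, 0, 0.81], "twist": [0, 0, 0], "fingers": 0.1}
    - {"offset": [0, 0, 0.81], "twist": [0, 0, 0], "fingers": 0.1}
    - {"offset": [0, 0, 0.81], "twist": [0, 0, 0], "fingers": 0.1}
    - {"offset": [0, 0, 0.81], "twist": [0, 0, 0], "fingers": 0.1}
    - {"offset": [0, 0, 0.81], "twist": [0, 0, 0], "fingers": 0.1}

```text
clock: 18.3
position: [0.4572, -0.1272, 0.0702]
ee_rot: [1.574, 2.718, -0.001]
force: [-1.2, -0.9, 5.4]
width: 0.597
gripper_force: 5.0
```

Request:
jog_arm:
  plan:
    - {"offset": [0, 0, 0], "twist": [0, 0, 0], "fingers": 0.8}
    - {"offset": [0, 0, 0], "twist": [0, 0, 0], "fingers": 0.8}
    - {"offset": [0, 0, 0], "twist": [0, 0, 0], "fingers": 0.8}
    - {"offset": [0, 0, -0.205], "twist": [0, 0, 0], "fingers": 0.8}
    - {"offset": [0, 0, -0.205], "twist": [0, 0, 0.03], "fingers": 0.8}
    - {"offset": [0, 0, -0.205], "twist": [0, 0, 0.06], "fingers": 0.8}
    - {"offset": [0, 0, -0.205], "twist": [0, 0, 0.09], "fingers": 0.8}
    - {"offset": [0, 0, -0.205], "twist": [0, 0, 0.12], "fingers": 0.8}
    - {"offset": [0, 0, -0.205], "twist": [0, 0, 0.15], "fingers": 0.8}
    - {"offset": [0, 0, -0.205], "twist": [0, 0, 0.18], "fingers": 0.8}
    - {"offset": [0, 0, -0.205], "twist": [0, 0, 0.21], "fingers": 0.8}
    - {"offset": [0, 0, -0.205], "twist": [0, 0, 0.24], "fingers": 0.8}
    - {"offset": [0, 0, -0.205], "twist": [0, 0, 0.25], "fingers": 0.8}
    - {"offset": [0, 0, -0.205], "twist": [0, 0, 0.25], "fingers": 0.8}

```text
clock: 20.05
position: [0.4571, -0.1265, 0.1004]
ee_rot: [3.035, 0.812, -0.0]
force: [-0.0, -0.4, 0.5]
width: 0.9
gripper_force: 0.0
```

Request:
jog_arm:
  newtons: 25
  plan:
    - {"offset": [0, 0, 0], "twist": [0, 0, 0], "fingers": -0.5}
    - {"offset": [0, 0, 0], "twist": [0, 0, 0], "fingers": -0.5}
    - {"offset": [0, 0, 0], "twist": [0, 0, 0], "fingers": -0.5}
    - {"offset": [0, 0, 0], "twist": [0, 0, 0], "fingers": -0.5}
    - {"offset": [0, 0, 0], "twist": [0, 0, 0], "fingers": -0.5}
    - {"offset": [0, 0, 0], "twist": [0, 0, 0], "fingers": -0.5}

```text
clock: 20.8
position: [0.4572, -0.1268, 0.1005]
ee_rot: [3.035, 0.81, 0.0]
force: [0.2, -0.0, -0.1]
width: 0.426
gripper_force: 25.0
```

Request:
jog_arm:
  plan:
    - {"offset": [0, 0, -0.1], "twist": [0, 0, 0], "fingers": -0.5}
    - {"offset": [0, 0, -0.4], "twist": [0, 0, 0], "fingers": -0.5}
    - {"offset": [0, 0, -0.7], "twist": [0, 0, 0], "fingers": -0.5}
    - {"offset": [0, 0, -1], "twist": [0, 0, 0], "fingers": -0.5}
    - {"offset": [0, 0, -1], "twist": [0, 0, 0], "fingers": -0.5}

```text
clock: 21.42
position: [0.4589, -0.1269, 0.2546]
ee_rot: [3.032, 0.809, 0.01]
force: [-0.4, -0.1, -2.0]
width: 0.424
gripper_force: 25.0
```

```bash
python3 - <<'E'
from h import *
o=observe(); print(o['clock'],o['position'],o['width'],o['force'])
out=np.zeros((500,800,3),np.uint8)
for k,(n,x,y) in enumerate([('top',225,135),('side',240,125)]):
    c=calibration(n); im=get_image(n); save(im,n+'6.png'); out[:,k*400:k*400+400]=cv2.resize(im[y:y+100,x:x+80],(400,500),interpolation=cv2.INTER_CUBIC)
    for t in ['pan_top']:
      for r in landmark_of(t,n)[:2]: u,v=r['at'][1]*640,r['at'][0]*400; print(n,t,r['conf'],u,v,at_z(c,u,v,.063))
save(out,'m6.png')
E
```

```text
21.425 [ 0.45890779 -0.12687261  0.25455635] 0.4236925662223236 [-0.37917513 -0.12327896 -2.0297926 ]
top pan_top 0.73 287.104 191.6 [0.55459352 0.1675567  0.063     ]
side pan_top 0.61 292.416 183.88 [0.56189073 0.17689949 0.063     ]
```

View pics/m6.png

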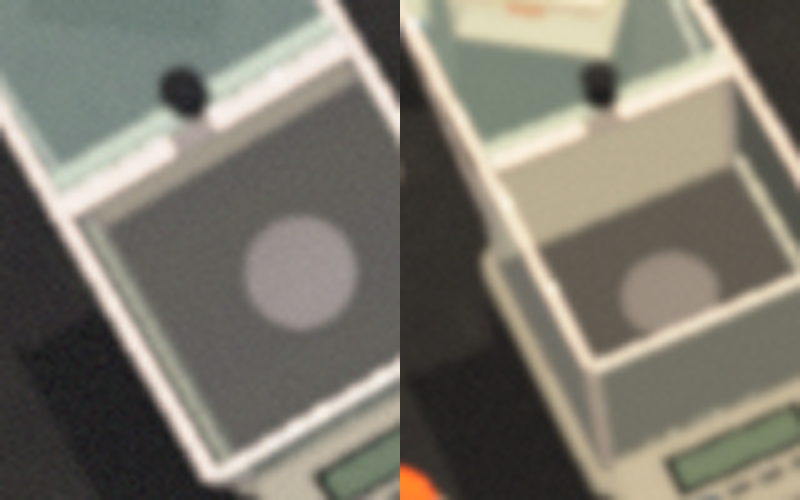

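The top crop shows the empty steel pan centred at about (285.2,189.4) in the full image. The door is open and the knob sits near the rear.

Request:
jog_arm:
  plan:
    - {"offset": [0.1, -0.1, -0.15], "twist": [0, 0, 0], "fingers": -0.5}
    - {"offset": [0.25, -0.3, -0.3], "twist": [0, 0, 0], "fingers": -0.5}
    - {"offset": [0.42, -0.5, -0.37], "twist": [0, 0, 0], "fingers": -0.5}
    - {"offset": [0.59, -0.675, -0.37], "twist": [0, 0, 0], "fingers": -0.5}

```text
clock: 22.12
position: [0.4833, 0.0065, 0.3056]
ee_rot: [-3.035, -0.81, 0.001]
force: [0.7, -0.6, -2.9]
width: 0.424
gripper_force: 25.0
```

Request:
jog_arm:
  plan:
    - {"offset": [0.18, -0.2, 0], "twist": [0, 0, 0], "fingers": -0.5}
    - {"offset": [0.35, -0.4, 0], "twist": [0, 0, 0], "fingers": -0.5}
    - {"offset": [0.5, -0.58, 0], "twist": [0, 0, 0], "fingers": -0.5}
    - {"offset": [0.59, -0.675, 0], "twist": [0, 0, 0], "fingers": -0.5}
    - {"offset": [0.59, -0.675, 0], "twist": [0, 0, 0], "fingers": -0.5}
    - {"offset": [0.59, -0.675, 0], "twist": [0, 0, 0], "fingers": -0.5}

```text
clock: 22.88
position: [0.5093, 0.1358, 0.305]
ee_rot: [3.035, 0.809, -0.003]
force: [0.7, -0.0, -1.8]
width: 0.425
gripper_force: 25.0
```

```bash
python3 - <<'E'
from h import *
o=observe(); c=calibration('wrist'); im=get_image('wrist'); save(im,'w7.png')
print(o['clock'],o['position'],rot(o['ee_rot']).round(3).tolist(),o['width'],o['force'])
for r in landmark_of('pan_top','wrist')[:2]: u,v=r['at'][1]*640,r['at'][0]*400; print(r['conf'],u,v,at_z(c,u,v,.063))
t=cv2.imread('pics/top6.png')
tc=calibration('top')
# pan blob in top view: brighter than chamber floor
g=cv2.GaussianBlur(t,(0,0),1)[...,2].astype(int); m=((g>125)&(g<190)).astype(np.uint8)[170:210,265:305]
n,l,st,ce=cv2.connectedComponentsWithStats(m); i=l[19,20]; print('top',st[i],ce[i]+[265,170],at_z(tc,*(ce[i]+[265,170]),.063))
E
```

```text
22.875 [0.5092942  0.13582919 0.30498736] [[0.867, 0.497, -0.002], [0.497, -0.867, -0.001], [-0.002, 0.0, -1.0]] 0.4252209527521523 [ 0.68962017 -0.00637169 -1.79789007]
0.68 316.928 114.6 [0.56540287 0.17155326 0.063     ]
top [  9   8  22  23 394] [284.66243655 189.08883249] [0.56231786 0.17495788 0.063     ]
```

View pics/w7.png

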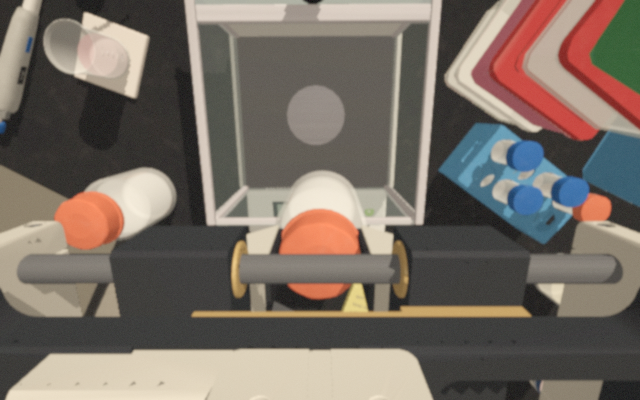

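The pan is centred at (316,115). The bottle hangs upright in the grip, and the beaker is on the tile at (105,55).

Request:
jog_arm:
  plan:
    - {"offset": [0.12, -0.01, 0], "twist": [0, 0, 0], "fingers": -0.5}
    - {"offset": [0.3, -0.02, 0], "twist": [0, 0, 0], "fingers": -0.5}
    - {"offset": [0.447, -0.033, 0], "twist": [0, 0, 0], "fingers": -0.5}
    - {"offset": [0.447, -0.033, 0.1], "twist": [0, 0, 0], "fingers": -0.5}
    - {"offset": [0.447, -0.033, 0.35], "twist": [0, 0, 0], "fingers": -0.5}
    - {"offset": [0.447, -0.033, 0.6], "twist": [0, 0, 0], "fingers": -0.5}
    - {"offset": [0.447, -0.033, 0.75], "twist": [0, 0, 0], "fingers": -0.5}
    - {"offset": [0.447, -0.033, 0.82], "twist": [0, 0, 0], "fingers": -0.5}
    - {"offset": [0.447, -0.033, 0.82], "twist": [0, 0, 0], "fingers": -0.5}
    - {"offset": [0.447, -0.033, 0.82], "twist": [0, 0, 0], "fingers": -0.5}

```text
clock: 24.22
position: [0.5659, 0.1748, 0.184]
ee_rot: [-3.035, -0.809, -0.003]
force: [1.3, 0.5, -1.6]
width: 0.426
gripper_force: 25.0
```

Request:
jog_arm:
  plan:
    - {"offset": [-0.009, 0.005, 0.04], "twist": [0, 0, 0], "fingers": -0.5}
    - {"offset": [-0.009, 0.005, 0.08], "twist": [0, 0, 0], "fingers": -0.5}
    - {"offset": [-0.009, 0.005, 0.11], "twist": [0, 0, 0], "fingers": -0.5}
    - {"offset": [-0.009, 0.005, 0.125], "twist": [0, 0, 0], "fingers": -0.5}
    - {"offset": [-0.009, 0.005, 0.125], "twist": [0, 0, 0], "fingers": -0.5}

```text
clock: 24.85
position: [0.5645, 0.1734, 0.164]
ee_rot: [3.035, 0.81, -0.001]
force: [-0.6, 0.6, -1.8]
width: 0.423
gripper_force: 25.0
```

Request:
jog_arm:
  plan:
    - {"offset": [0, 0, 0.006], "twist": [0, 0, 0], "fingers": -0.5}
    - {"offset": [0, 0, 0.012], "twist": [0, 0, 0], "fingers": -0.5}
    - {"offset": [0, 0, 0.012], "twist": [0, 0, 0], "fingers": -0.5}

```text
clock: 25.22
position: [0.5647, 0.1735, 0.1626]
ee_rot: [3.035, 0.81, 0.001]
force: [0.1, 0.1, -1.2]
width: 0.428
gripper_force: 25.0
```

Request:
jog_arm:
  plan:
    - {"offset": [0, 0, 0.004], "twist": [0, 0, 0], "fingers": -0.5}
    - {"offset": [0, 0, 0.004], "twist": [0, 0, 0], "fingers": -0.5}
    - {"offset": [0, 0, 0.004], "twist": [0, 0, 0], "fingers": -0.5}

```text
clock: 25.6
position: [0.5647, 0.1735, 0.1619]
ee_rot: [3.035, 0.81, 0.001]
force: [-0.1, -0.6, 1.1]
width: 0.426
gripper_force: 25.0
```

Request:
jog_arm:
  plan:
    - {"offset": [0, 0, 0], "twist": [0, 0, 0], "fingers": 0.3}
    - {"offset": [0, 0, 0], "twist": [0, 0, 0], "fingers": 0.3}
    - {"offset": [0, 0, 0], "twist": [0, 0, 0], "fingers": 0.3}
    - {"offset": [0, 0, -0.15], "twist": [0, 0, 0], "fingers": 0.3}
    - {"offset": [0, 0, -0.5], "twist": [0, 0, 0], "fingers": 0.3}
    - {"offset": [-0.2, 0, -0.9], "twist": [0, 0, 0], "fingers": 0.3}
    - {"offset": [-0.5, 0, -0.95], "twist": [0, 0, 0], "fingers": 0.3}
    - {"offset": [-0.5, 0, -0.95], "twist": [0, 0, 0], "fingers": 0.3}
    - {"offset": [-0.5, 0, -0.95], "twist": [0, 0, 0], "fingers": 0.3}

```text
clock: 26.72
position: [0.4997, 0.1361, 0.3044]
ee_rot: [3.035, 0.81, 0.001]
force: [-0.4, -0.1, -0.0]
width: 0.648
gripper_force: 0.0
```

```bash
python3 - <<'E'
from h import *
o=observe(); c=calibration('wrist'); im=get_image('wrist')
print(o['clock'],o['position'],rot(o['ee_rot']).round(3).tolist(),o['force'])
im2=cv2.resize(im[30:230,220:420],(600,600),interpolation=cv2.INTER_CUBIC); save(im2,'w8.png')
for P in [(.565,.1735,.062),(.5645,.1735,.167)]: print(proj(c,P))
E
```

```text
26.725 [0.49973213 0.1361028  0.30437099] [[0.867, 0.498, 0.001], [0.498, -0.867, 0.0], [0.0, 0.0, -1.0]] [-0.41555062 -0.14011728 -0.01640325]
(np.float64(319.5712419015989), np.float64(107.44497224580651))
(np.float64(319.35097368504904), np.float64(105.29818617038964))
```

View pics/w8.png

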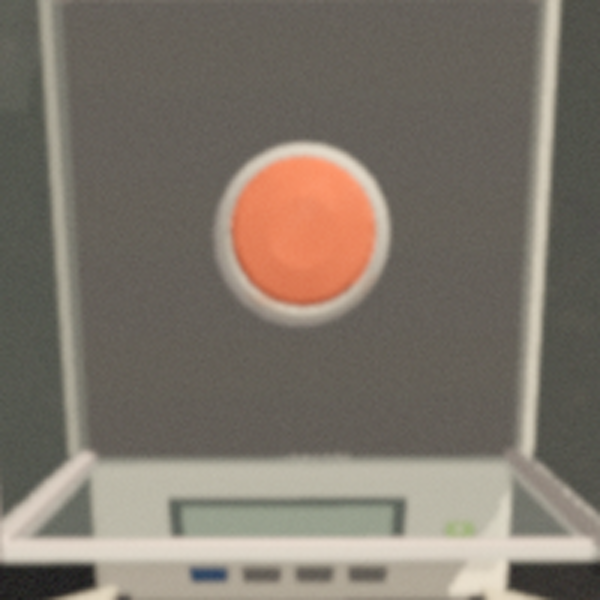

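The bottle stands upright and concentric with the pan, with the cap at full-image (321,106) and an even rim all round. Next I'll go to the knob and close the door.

Request:
jog_arm:
  newtons: 10
  plan:
    - {"offset": [0.4, 0, 0], "twist": [0, 0, 0], "fingers": 0.3}
    - {"offset": [0.8, 0, 0], "twist": [0, 0, 0], "fingers": 0.3}
    - {"offset": [1, 0, 0], "twist": [0, 0, 0], "fingers": 0.3}
    - {"offset": [1, 0, 0], "twist": [0, 0, 0], "fingers": 0.3}

```text
clock: 27.28
position: [0.6309, 0.2126, 0.3016]
ee_rot: [-3.034, -0.812, 0.004]
force: [0.6, -0.5, -0.9]
width: 0.649
gripper_force: 0.0
```

Request:
jog_arm:
  plan:
    - {"offset": [0.106, 0, 0.3], "twist": [0, 0, 0], "fingers": 0.3}
    - {"offset": [0.106, 0, 0.55], "twist": [0, 0, 0], "fingers": 0.3}
    - {"offset": [0.106, 0, 0.65], "twist": [0, 0, 0], "fingers": 0.3}
    - {"offset": [0.106, 0, 0.65], "twist": [0, 0, 0], "fingers": 0.3}
    - {"offset": [0.106, 0, 0.65], "twist": [0, 0, 0], "fingers": -1}
    - {"offset": [0.106, 0, 0.65], "twist": [0, 0, 0], "fingers": -1}
    - {"offset": [0.106, 0, 0.65], "twist": [0, 0, 0], "fingers": -1}
    - {"offset": [0.106, 0, 0.65], "twist": [0, 0, 0], "fingers": -1}

```text
clock: 28.28
position: [0.6436, 0.2187, 0.2073]
ee_rot: [3.035, 0.81, 0.001]
force: [0.4, -1.1, 1.9]
width: 0.27
gripper_force: 10.1
```

Request:
jog_arm:
  plan:
    - {"offset": [-0.2, 0, 0], "twist": [0, 0, 0], "fingers": -1}
    - {"offset": [-0.4, 0, 0], "twist": [0, 0, 0], "fingers": -1}
    - {"offset": [-0.6, 0, 0], "twist": [0, 0, 0], "fingers": -1}
    - {"offset": [-0.8, 0, 0], "twist": [0, 0, 0], "fingers": -1}
    - {"offset": [-1, 0, 0], "twist": [0, 0, 0], "fingers": -1}
    - {"offset": [-1, 0, 0], "twist": [0, 0, 0], "fingers": -1}

```text
clock: 29.02
position: [0.5121, 0.1426, 0.2073]
ee_rot: [3.035, 0.808, -0.001]
force: [0.4, -1.7, -2.0]
width: 0.268
gripper_force: 10.0
```

Request:
jog_arm:
  plan:
    - {"offset": [-0.04, 0, 0], "twist": [0, 0, 0], "fingers": -1}
    - {"offset": [-0.08, 0, 0], "twist": [0, 0, 0], "fingers": -1}
    - {"offset": [-0.08, 0, 0], "twist": [0, 0, 0], "fingers": -1}

```text
clock: 29.4
position: [0.5032, 0.1376, 0.2071]
ee_rot: [3.035, 0.809, 0.0]
force: [0.9, -3.3, 5.5]
width: 0.267
gripper_force: 10.0
```

Request:
jog_arm:
  plan:
    - {"offset": [-0.03, 0, 0], "twist": [0, 0, 0], "fingers": -1}
    - {"offset": [-0.03, 0, 0], "twist": [0, 0, 0], "fingers": -1}
    - {"offset": [-0.03, 0, 0], "twist": [0, 0, 0], "fingers": -1}

```text
clock: 29.78
position: [0.5006, 0.1361, 0.2072]
ee_rot: [-3.035, -0.81, -0.005]
force: [6.3, -2.9, 1.1]
width: 0.267
gripper_force: 10.0
```

Request:
jog_arm:
  plan:
    - {"offset": [-0.03, 0, 0], "twist": [0, 0, 0], "fingers": -1}
    - {"offset": [-0.03, 0, 0], "twist": [0, 0, 0], "fingers": -1}
    - {"offset": [-0.03, 0, 0], "twist": [0, 0, 0], "fingers": -1}

```text
clock: 30.15
position: [0.4985, 0.1349, 0.2077]
ee_rot: [-3.034, -0.81, -0.011]
force: [13.3, 1.6, -2.0]
width: 0.268
gripper_force: 10.0
```

Request:
jog_arm:
  plan:
    - {"offset": [0.015, 0, 0], "twist": [0, 0, 0], "fingers": -1}
    - {"offset": [0.015, 0, 0], "twist": [0, 0, 0], "fingers": 0.3}
    - {"offset": [0.015, 0, 0], "twist": [0, 0, 0], "fingers": 0.3}
    - {"offset": [0.015, 0, 0], "twist": [0, 0, 0], "fingers": 0.3}
    - {"offset": [0.015, 0, -0.3], "twist": [0, 0, 0], "fingers": 0.3}
    - {"offset": [0.015, 0, -0.65], "twist": [0, 0, 0], "fingers": 0.3}
    - {"offset": [-0.3, 0, -0.65], "twist": [0, 0, 0], "fingers": 0.3}
    - {"offset": [-0.3, 0, -0.65], "twist": [0, 0, 0], "fingers": 0.3}
    - {"offset": [-0.3, 0, -0.65], "twist": [0, 0, 0], "fingers": 0.3}

```text
clock: 31.28
position: [0.4561, 0.1112, 0.3043]
ee_rot: [3.035, 0.81, 0.0]
force: [0.9, 0.5, 0.1]
width: 0.65
gripper_force: 0.0
```

```bash
python3 - <<'E'
from h import *
o=observe(); c=calibration('wrist'); im=get_image('wrist'); save(im,'w9.png')
print(o['clock'],o['position'],rot(o['ee_rot']).round(3).tolist(),o['force'])
for d in (0,.01): print(proj(c,[.565+(d-.072)*.866,.1735+(d-.072)*.5,.207]))
E
```

```text
31.275 [0.45606908 0.11119492 0.30426562] [[0.867, 0.498, 0.0], [0.498, -0.867, 0.0], [0.0, 0.0, -1.0]] [0.94563051 0.49822077 0.12036654]
(np.float64(320.17445475001006), np.float64(133.57850535422682))
(np.float64(320.1561571226527), np.float64(119.69725830383888))
```

View pics/w9.png

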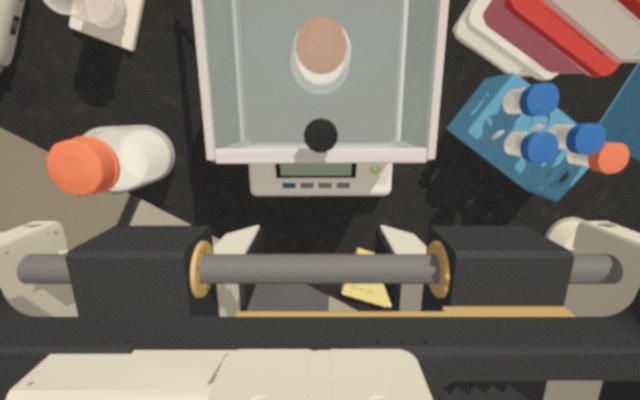

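The knob is at (321,135), where a closed door puts it (133.6). The door's bar lies over the front wall, the bottle is upright on the pan, and the beaker is on the tile.

```bash
python3 -c "
from cell import *
print(sign_off())"
```

```text
the job is handed in; nothing more can be done
None
```

The job is handed in: the beaker stands on the white tile, the small orange-capped bottle stands at about the middle of the pan, and the top door was pushed shut against its stop, at about 31 s on the robot's clock; no verdict came back.

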